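# Clamp a split chair rail with the one-hand ratchet clamp

### The arm

A 7-joint arm with a two-finger parallel gripper is mounted at the origin on the work surface. World frame = base frame: x ahead of the robot, y to its left, z up, the work surface at z = 0. Lengths are in m, angles in rad, forces in N, time in s.
With the tool pointing down it reaches from about 0.425 to 0.95 m from the base axis. Payload 4.7 kg.
Tool frame: the origin (TCP) lies on the centre line of the jaws, within the pads' length; the fingertips stand 17 mm ahead of it and the grasp point (between the pads) lies 2 mm behind it; z points along the fingers, y is the direction in which the jaws open and shut (so a half turn about z gives the same grasp; the last joint's range is limited). The gripper opens to 85 mm and grips with 20 to 120 N. Pads are 22 mm wide; open, the fingers measure 114 mm over their backs; the gripper's body (76 mm by 85 mm) begins 54 mm behind the grasp point. The pads swing forward as they close: fully open they stand 13 mm farther back than shut.
Start: joints at [1.204, 0.469, -0.049, 1.532, 0.024, 1.141, -0.082], TCP at [0.224, -0.637, 0.248] pointing down, gripper open.
Joint ranges: [-2.59, 2.59], [-0.33, 1.99], [-1.39, 1.29], [0.1, 2.45], [-1.04, 4.18], [0.21, 1.99], [-2.66, 2.66]. Speed limits (rad/s): [2.57, 2.57, 3.14, 3.14, 3.14, 3.14, 3.14].

### API

Orientations are given as a unit quaternion [w, x, y, z].
In Python, from station import bot gives the robot as it stands. The module is installed in compiled form; this text tells all that it offers.
- The arm moves only by the tool carry_out, never from a script. Its argument "motion" is a list of rows, each a list of 7 numbers: the shift along the world's x, y, z scaled (see below), then the turn, a rotation vector about the world's x, y, z scaled (see below), then the finger opening in mm, from 0 to 85.4. In form: [[tx, ty, tz, ax, ay, az, jaw], ...]. A call has exactly 8 rows; each row is the pose to reach, as a shift and turn from the pose commanded when the call began; what a row does not reach only later rows make up. The controller multiplies each number of a shift by 300 mm and each number of a turn by 1.5 rad. A row lasts 1/12 s, in which the tool goes at most 41.7 mm and 7.16 degrees, less where a joint would pass 70% of its speed; a pose out of reach is approached as far as the arm can. A call with a number of a shift or a turn outside -1 to 1 is refused whole. A call with a gripper value outside its range is refused whole. The fingers move at their own pace and stop on an object; "newtons" is the grip in N (left out, the last holds). Time passes only in rows, so rows that repeat a pose let the fingers close, or fill a call up. It gives the time, the measured TCP pose, the force and the opening at its end, in the units of the state.
- bot.observe(): the state, without advancing time (a new reading comes with each control period).
- bot.get_image(name): name is "scene" or "top" or "wrist"; returns a dict with "pixels" (400x640x3 uint8, red, green, blue), "fx", "fy", "cx", "cy" (pixels), "distortion" ([k1, k2, p1, p2, k3] as OpenCV has them; the pictures are not rectified), "R" (3x3) and "t" (3): a world point X has camera coordinates R X + t. Camera axes: x right, y down, z forward; pixel columns grow to the right and rows downward; lengths in m; the calibration is good to about 2 mm. A picture is of the moment at which its call begins. There is no depth.
- bot.finish_job(): hands the job in, once; it reports no verdict.
The state is a dict: "time_s": time; "joints": joint angles; "dq": joint speeds; "effort": joint torques, N m; "eef_pos": TCP position; "eef_rot": TCP orientation; "wrist_force": force on the tool from outside, world axes, zero at the start; "ft_torque": the same for the moment, N m; "opening": opening from 0.0 (shut) to 1.0 (fully open).
Only numpy, scipy, OpenCV 4.12 (cv2) and the standard library are available. Lean on these libraries where they do the work, as an engineer would, in place of code of your own. Each camera call takes 0.05 s, during which the arm holds its last target.

### The job

Close the split in the chair rail lying in the bar clamp: first press the red release lever at the rear of the clamp's head right down, then pump the trigger until the far jaw has pushed the two halves tight together between both pads, and finish while still holding the trigger squeezed, so that the jaws keep pressing the rail with about 25 N; the wood is old and soft and is crushed above 50 N. Bring the jaw up with the trigger alone, without touching the jaw or the wood, and leave the other things on the table where they are.

Things in the scene. Friction and masses are not known exactly. Their poses are not given: they have to be found in the camera images.
- jig: mending jig: plywood board 430 x 220 x 18 mm fixed to the table, carrying a one-hand ratchet bar clamp. Origin on the table right under the middle of the clamp's upright pistol grip, z up, x along the clamp's bar from the grip towards the far jaw, y level across it. 'Jig (x, y, z)' below means mm in this frame. Its place and turn about z vary
- head: the clamp's black head, strapped to a wood block on the jig, jig x -50 to 60, 34 mm wide, top at z 118. Its origin is the jig's. Lever on its rear (-x), grip on top, trigger in front of the grip
- lever_tip (a point): middle of the top face of the red thumb paddle (26 x 24 x 6 mm) of the release lever on the rear of the head. The lever pivots at jig (-30, 0, 119) and points to -x, with the paddle 60 mm from the pivot. Raised it slopes up to the rear; pressed right down it lies level, this point then at jig (-90, 0, 122)
- lever (a joint): release lever angle, rad: 0 = fully raised (the feed pawl is lifted off the notched bar and the trigger does nothing), 0.6 = right down, level (pawl engaged). It starts between 0 and 0.1, takes about 2 to 3 N at the paddle and stays where it is left
- handle_mid (a point): axis of the clamp's upright black pistol grip, at jig (0, 0, 160). The grip is fixed: 20 mm along x, 24 wide, from z 118 to 180, its top 4 mm red; its rear face is at x = -10
- trigger_blade: red trigger blade before (+x of) the grip, 10 mm thick, 22 wide, z 115 to 180; origin on its pivot, jig (45, 0, 60). Squeeze by pulling it to the grip (-x), fingers from above, one before the blade, one behind the grip. At z 160 grip and blade are 58 mm over their outsides when out, 36 squeezed. As only the blade moves, a gripper centred at jig x 7, z 160 pumps by opening to 85 mm and closing
- trigger_face (a point): front (outer) face of the trigger blade at finger height; at jig (48, 0, 160) while out
- trigger (a joint): trigger angle, rad: 0 = sprung out, 0.25 = squeezed to its stop; a spring (2.5 to 4.5 N at z 160) returns it. With the lever down a full stroke draws the jaw in 10 mm (a first or short one 0 to 10); let it come nearly all the way out before the next. With the rail tight the trigger stalls, and the jaw presses about as hard as the fingers: a 20 N grip gives about 19 N, 30 N about 28 N
- bar (a joint): travel of the notched steel bar with the far jaw, m: 0 = fully open, with 140 mm between the jaw pads; growing as the far jaw is drawn towards the near jaw. Starts between 0 and 0.03. Friction of 8 N keeps the jaw where it has been drawn, but once the trigger is let go it holds no more than about 8 N of pressure on the rail
- far_jaw: moving far jaw, black with a red cap and red pad, hanging from the bar end to 24 mm above the table; its origin coincides with the jig's origin when the bar is at 0 and moves with the bar
- far_face (a point): middle of the uncompressed pad face of the far jaw (28 x 30 mm, facing -x), 215 mm along x from the far jaw's origin, at jig z 37
- far_pad (a joint): squash of the far jaw's soft pad, m: 0 = free, grows with the pressure on the wood, 6 N per mm (25 N = 0.004)
- near_jaw: fixed near jaw under the head, with a red pad whose face is at jig x = 75 (28 x 30 mm, middle at z 37, facing +x); origin at the jig's origin
- half_a: half of a split chair rail, varnished brown wood, next to the near jaw: 38 mm (x) x 150 (y) x 30 (z), lying loose on the jig board; origin at the centre of its underside, axes nearly as the jig's. Two 10 mm dowels stick 22 mm out of its split face (+x)
- half_b: the other half, next to the far jaw, same size and frame; its two holes (12.5 mm wide, 26 deep) already sit partly over the dowels, leaving the split 4 to 8 mm open. There is 3 to 10 mm between half_a and the near pad, and about 15 to 57 mm between half_b and the far pad
- split_a (a point): middle of the split face of half_a (19 mm along x, 15 mm up from its origin)
- split_b (a point): middle of the split face of half_b (-19 mm along x, 15 mm up); it meets split_a when the split is closed
- glue_bottle: bystander: white bottle with orange cap, 44 mm wide, 120 tall, standing on the jig board beside the far jaw; origin under its centre
- dowel_tray: bystander: small open tray of dowels 60 x 50 x 22 mm on the jig board at the far jaw's other side; origin under its centre
- mallet: bystander: wooden mallet lying on the table, head 60 x 110 x 60 mm; origin on the table near its balance
- screwdriver: bystander: yellow-handled screwdriver, 200 mm, lying on the table; origin under its middle
- varnish_jar: bystander: amber jar, 72 mm wide, 85 tall; origin under its centre
- mug: bystander: blue mug, 76 mm wide, 90 tall; origin under its centre
Not all that is in view belongs to the job. Leave any turquoise look-alike of the half_b alone.

How it is judged:
On the way, in this order (a step that is already met when the one before it is completed fails the run):
1. the release lever is pressed right down (beyond 0.5 of its 0.6 rad) (value of joint lever above 0.5 rad), for 0.2 s.
2. pumping has closed the split: the two split faces meet within 3 mm (distance between split_a and split_b below 0.003 m), for 0.1 s.
At the end, for the whole second after the job is handed in: Lever down (over 0.5 rad); split closed within 3 mm with both halves lying flat; the far jaw pressing half_b with 12 to 50 N and half_a pressing the near jaw with over 6 N; the fingers still pressing the trigger blade with over 5 N (value of joint lever above 0.5 rad and distance between split_a and split_b below 0.003 m and contact force between far_jaw and half_b between 12 and 50 N and contact force between near_jaw and half_a above 6 N and contact force between the fingers and trigger_blade above 5 N and angle between each of half_a, half_b's own z axis and vertical below 0.1 rad); the arm keeps its last pose, push and grip.
It fails at once if the rail is crushed: the far jaw presses it with more than 50 N (contact force between far_jaw and half_b above 50 N).
It fails at once if the robot pushes the far jaw or the wood itself (over 2 N) (contact force between any of the arm, the fingers and far_jaw above 2 N or contact force between any of the arm, the fingers and half_a above 2 N or contact force between any of the arm, the fingers and half_b above 2 N).
It fails at once if a bystander is moved by more than 20 mm (distance of any of glue_bottle, dowel_tray, mallet, screwdriver, varnish_jar, mug from where it was at the start of the episode above 0.02 m).
It also fails if it takes over 58 s, if anything falls off the work surface, if the arm or the gripper's body presses on something with over 40 N, if the wrist force passes 120 N, or if a joint passes its speed limit or range.

## Working session

There is one attempt and no reset: what is moved stays moved. The work goes in short steps, Python scripts to look and compute and a tool call to move; the robot and the scene stay as the last step left them, time stands still between calls to the robot, and variables do not carry over. Pictures are saved under pics/ and viewed, and the job is handed in when it is done.

Besides the shell and the picture viewer there is one more tool, called after "Call:" as name([rows], argument=value, ...), one row to a line, values as JSON. carry_out: Moves the arm, as the interface text tells. Its arguments: {"type":"object","properties":{"motion":{"type":"array"},"newtons":{"type":"number"}},"required":["motion"]}

```bash
mkdir -p pics; cat > h.py <<'E'
from station import bot
import cv2, numpy as np, pickle
def grab(n):
    im=bot.get_image(n); pickle.dump(im,open(f'{n}.pkl','wb')); return im
def load(n): return pickle.load(open(f'{n}.pkl','rb'))
def K(im): return np.array([[im['fx'],0,im['cx']],[0,im['fy'],im['cy']],[0,0,1.]])
def ray(im,uv):
    p=cv2.undistortPoints(np.array([[uv]],float),K(im),np.array(im['distortion'],float))[0,0]
    R=np.array(im['R']);t=np.array(im['t']); return -R.T@t, R.T@np.array([p[0],p[1],1])
def onz(im,uv,z):
    c,d=ray(im,uv); return c+d*(z-c[2])/d[2]
def proj(im,X):
    R=np.array(im['R']);t=np.array(im['t'])
    return cv2.projectPoints(np.array(X,float).reshape(-1,1,3),cv2.Rodrigues(R)[0],t,K(im),np.array(im['distortion'],float))[0].reshape(-1,2)
def save(im,name,crop=None,s=1):
    p=cv2.cvtColor(np.array(im['pixels']),cv2.COLOR_RGB2BGR)
    if crop: p=p[crop[1]:crop[3],crop[0]:crop[2]]
    if s!=1:p=cv2.resize(p,None,fx=s,fy=s,interpolation=cv2.INTER_CUBIC)
    cv2.imwrite('pics/'+name,p)
E
python3 - <<'E'
from h import *
for n in ['scene','top','wrist']:
    im=grab(n); save(im,n+'0.png'); R=np.array(im['R']);print(n,-R.T@np.array(im['t']),im['fx'])
o=bot.observe();print(o)
E
```

```text
scene [ 0.9717515  -0.70595321  1.05665971] 452.49720752211556
top [0.20396531 0.03832273 1.86351733] 513.3041526101414
wrist [ 0.29374127 -0.61226572  0.37326189] 282.95917452092516
{'time_s': 0.15, 'joints': array([ 1.20405264,  0.46931034, -0.04863313,  1.5334206 ,  0.02413229,
        1.14102528, -0.08230827]), 'dq': array([ 0.00139525, -0.00127154,  0.00098179, -0.00176406,  0.0022476 ,
       -0.00093918, -0.00070605]), 'effort': array([ 7.47046452e-04, -5.10766947e+01, -4.64934844e-02, -2.37979263e+01,
        1.07666908e-02,  5.39019631e-03, -4.78632046e-06]), 'eef_pos': array([ 0.22361957, -0.63642789,  0.24746564]), 'eef_rot': array([-7.71211931e-04,  9.85760837e-01,  1.68151573e-01, -1.63380432e-04]), 'wrist_force': array([ 0.17537264, -0.03962463,  0.32693707]), 'ft_torque': array([-0.00042233, -0.03138153,  0.01984867]), 'opening': 1.0008912553746556}
```

View pics/scene0.png

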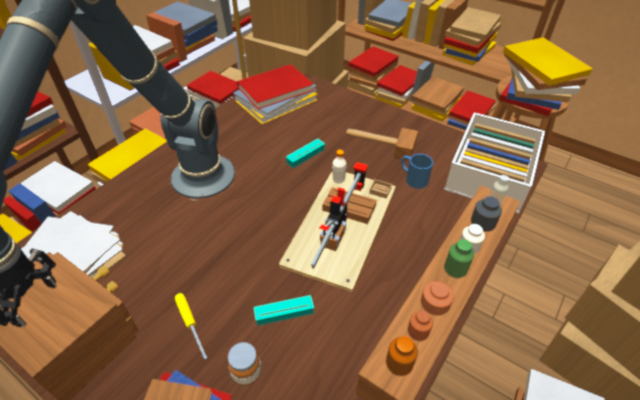

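View pics/top0.png

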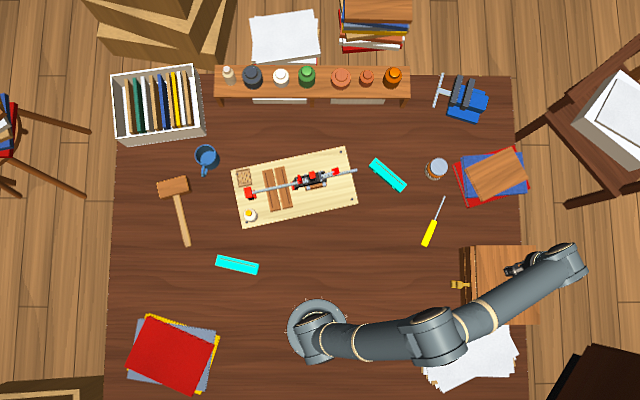

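View pics/wrist0.png

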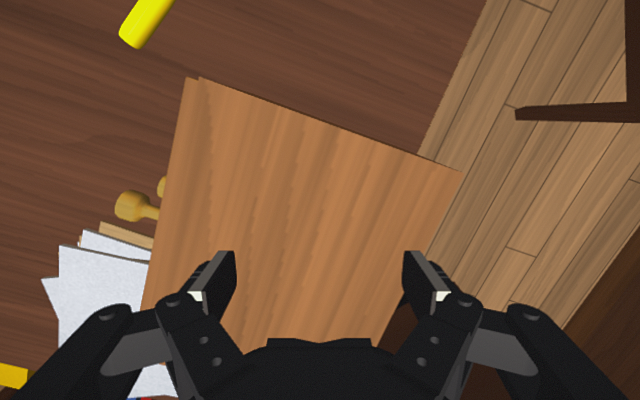

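The scene and top pictures show the jig near (295,187) in the top view, with the far jaw to the left (+y) and the lever end to the right. I'll enlarge both.

```bash
python3 - <<'E'
from h import *
save(load('top'),'top_c.png',(225,140,365,235),5.7)
save(load('scene'),'scene_c.png',(275,140,405,290),4)
E
```

```text
(no output)
```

View pics/top_c.png

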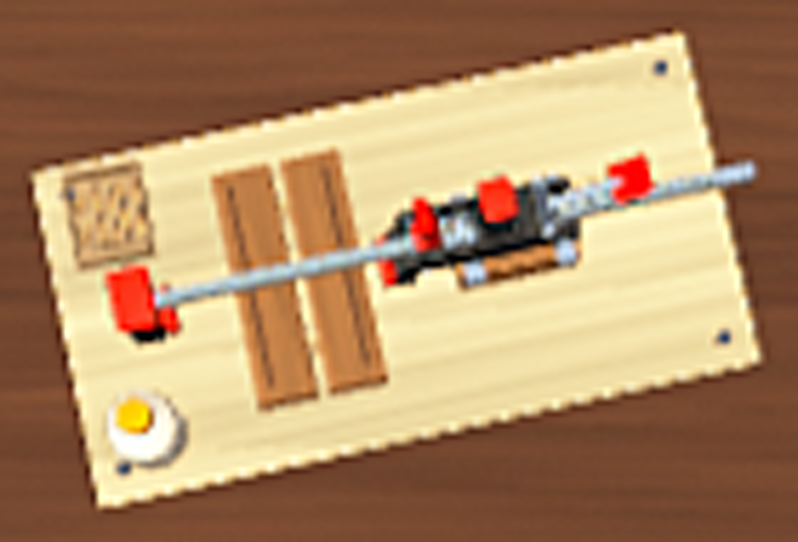

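View pics/scene_c.png

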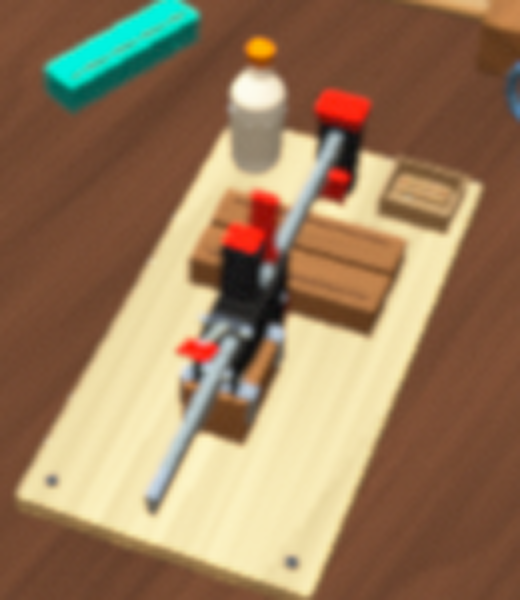

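```bash
python3 - <<'E'
from h import *
T=load('top');S=load('scene')
ft=lambda u:((u[0]+.5)/5.7-.5+225,(u[1]+.5)/5.7-.5+140)
fs=lambda u:((u[0]+.5)/4-.5+275,(u[1]+.5)/4-.5+140)
C=[onz(T,ft(u),.018) for u in [(33,172),(685,33),(760,362),(98,508)]]
C=np.array(C);print(C, np.linalg.norm(C-np.roll(C,-1,0),axis=1))
d=(C[0]-C[1])+(C[3]-C[2]);print('yaw',np.arctan2(d[1],d[0]), 'e2', [np.arctan2(*(v[1::-1])) for v in (C[0]-C[1],C[3]-C[2],C[1]-C[2],C[0]-C[3])])
def tri(a,b):
    c1,d1=ray(T,a);c2,d2=ray(S,b)
    s=np.linalg.lstsq(np.c_[d1,-d2],c2-c1,rcond=None)[0]
    p,q=c1+s[0]*d1,c2+s[1]*d2; return (p+q)/2,np.linalg.norm(p-q)
print('grip top',onz(T,ft((496,201)),.18),onz(S,fs((243,237)),.18),tri(ft((496,201)),fs((243,237))))
print('paddle',onz(T,ft((630,178)),.154),onz(S,fs((198,349)),.154),tri(ft((630,178)),fs((198,349))))
print('jawcap',tri(ft((132,298)),fs((342,107))))
E
```

```text
[[ 0.57198618  0.31643035  0.018     ]
 [ 0.66545656 -0.10336599  0.018     ]
 [ 0.45047349 -0.14943548  0.018     ]
 [ 0.35612023  0.26978318  0.018     ]] [0.43007636 0.21986385 0.42970551 0.22084852]
yaw 1.791027406359813 e2 [np.float64(1.789879045818846), np.float64(1.7921767579796322), np.float64(0.21110086523398275), np.float64(0.2128208468938865)]
grip top [0.52339709 0.02066873 0.18      ] [0.52517777 0.01945119 0.18      ] (array([0.52399255, 0.02083259, 0.17806749]), np.float64(0.0005816737547737898))
paddle [ 0.542587   -0.05938559  0.154     ] [ 0.54419799 -0.06142852  0.154     ] (array([ 0.54304068, -0.05957136,  0.15146378]), np.float64(0.0001262768740602773))
jawcap (array([0.47549929, 0.24006669, 0.11074183]), np.float64(0.0010410425757171674))
```

Call:
carry_out([
  [0.03,0.05,0,0,0,-0.01,0],
  [0.08,0.14,0,0,0,-0.02,0],
  [0.14,0.25,0,0,0,-0.03,0],
  [0.21,0.37,0,0,0,-0.05,0],
  [0.28,0.5,0,0,0,-0.06,0],
  [0.35,0.62,0,0,0,-0.07,0],
  [0.42,0.75,0,0,0,-0.079,0],
  [0.49,0.87,0,0,0,-0.079,0],
], newtons=30)

```text
time_s: 0.82
eef_pos: [0.3684, -0.3784, 0.2482]
eef_rot: [-0.0, 0.994, 0.109, -0.0]
wrist_force: [1.2, -0.3, -0.6]
opening: 0.003
```

Call:
carry_out([
  [0.07,0.125,0,0,0,0,0],
  [0.14,0.25,0,0,0,0,0],
  [0.21,0.37,0,0,0,0,0],
  [0.28,0.5,0,0,0,0,0],
  [0.36,0.63,0,0,0,0,0],
  [0.43,0.76,0,0,0,0,0],
  [0.5,0.88,0,0,0,0,0],
  [0.55,0.97,0,0,0,0,0],
])

```text
time_s: 1.48
eef_pos: [0.533, -0.0887, 0.2483]
eef_rot: [0.0, 0.994, 0.109, 0.0]
wrist_force: [0.4, -1.3, -0.7]
opening: 0.001
```

Call:
carry_out([
  [0.01,0.03,0,0,0,0,0],
  [0.026,0.057,-0.04,0,0,0,0],
  [0.026,0.057,-0.08,0,0,0,0],
  [0.026,0.057,-0.12,0,0,0,0],
  [0.026,0.057,-0.15,0,0,0,0],
  [0.026,0.057,-0.17,0,0,0,0],
  [0.026,0.057,-0.18,0,0,0,0],
  [0.026,0.057,-0.18,0,0,0,0],
])

```text
time_s: 2.15
eef_pos: [0.5398, -0.0741, 0.1935]
eef_rot: [-0.0, 0.994, 0.109, -0.001]
wrist_force: [0.1, -0.3, -0.0]
opening: -0.0
```

```bash
python3 - <<'E'
from h import *
save(grab('top'),'top_c1.png',(225,140,365,235),5.7)
save(grab('scene'),'scene_c1.png',(275,100,405,290),3)
save(grab('wrist'),'wrist1.png')
o=bot.observe();print(o['eef_pos'],o['wrist_force'])
E
```

```text
[ 0.54067434 -0.07365896  0.19489045] [ 0.1906605   0.34625796 -0.79697726]
```

View pics/scene_c1.png

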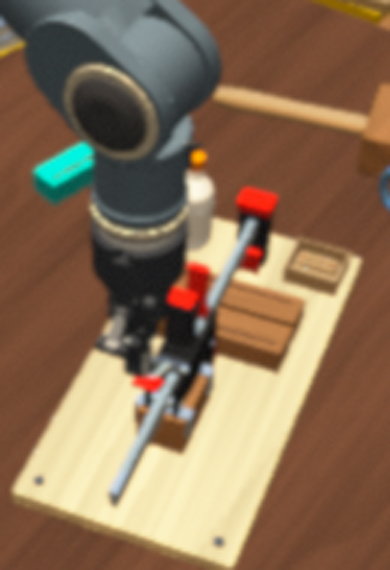

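View pics/wrist1.png

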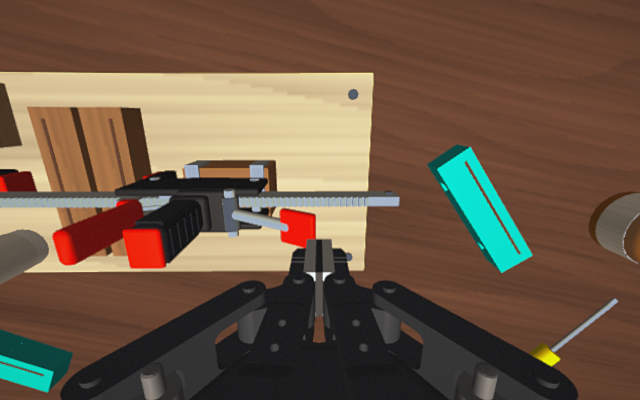

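The wrist view shows the closed fingertips at (318,243), just behind the red paddle at (297,228). I'll check the jig frame against this close view.

```bash
cat >> h.py <<'E'
O=np.array([.524,.020]);YAW=1.791
def jig(p):
    p=np.asarray(p,float)/1000;c,s=np.cos(YAW),np.sin(YAW)
    return np.array([O[0]+c*p[0]-s*p[1],O[1]+s*p[0]+c*p[1],p[2]])
def tojig(w):
    d=np.asarray(w)[:2]-O;c,s=np.cos(YAW),np.sin(YAW)
    return np.array([c*d[0]+s*d[1],-s*d[0]+c*d[1],w[2]])*1000
E
python3 - <<'E'
from h import *
W=load('wrist');T=load('top')
print(proj(W,[jig((-81,0,155)),jig((-10,12,180)),jig((-10,-12,180)),jig((10,12,180)),jig((10,-12,180)), jig((0,0,180))]))
o=bot.observe();e=o['eef_pos'];print(tojig(e),proj(W,[e+[0,0,-.017]]))
for uv,z in [((125,268),.18),((160,268),.18),((128,229),.18),((163,229),.18)]: print(tojig(onz(W,uv,z)))
save(W,'wr1c.png',(100,180,340,280),3.3)
E
```

```text
[[295.98473639 230.47180306]
 [165.50385459 268.21049947]
 [158.44029021 228.18039642]
 [129.24141184 268.37574667]
 [120.48186314 228.27627139]
 [143.54523699 248.70386751]]
[-95.03952108   4.18607054 194.89045189] [[318.14783847 253.41925666]]
[ 12.2831539   11.75211308 180.        ]
[ -6.98066263  11.85365368 180.        ]
[  6.13163844 -11.57409385 180.        ]
[-12.33480979 -11.52355399 180.        ]
```

View pics/wr1c.png

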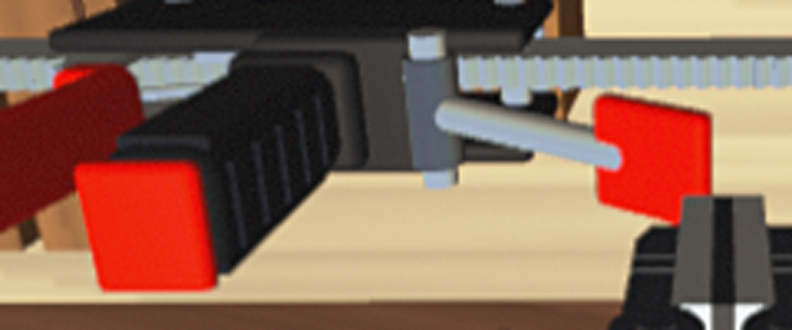

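Call:
carry_out([
  [0.009,0.026,0,0,0,0,0],
  [0.009,0.026,-0.01,0,0,0,0],
  [0.009,0.026,-0.03,0,0,0,0],
  [0.009,0.026,-0.05,0,0,0,0],
  [0.009,0.026,-0.07,0,0,0,0],
  [0.009,0.026,-0.09,0,0,0,0],
  [0.009,0.026,-0.1,0,0,0,0],
  [0.009,0.026,-0.1,0,0,0,0],
])

```text
time_s: 2.97
eef_pos: [0.5424, -0.0655, 0.1632]
eef_rot: [-0.0, 0.994, 0.109, -0.001]
wrist_force: [-0.6, 0.4, -0.5]
opening: -0.001
```

```bash
python3 - <<'E'
from h import *
save(grab('wrist'),'wr2c.png',(100,180,340,280),3.3)
o=bot.observe();print(o['time_s'],tojig(o['eef_pos']),o['wrist_force'])
E
```

```text
3.0167 [-87.35655243   0.59761094 163.62606749] [-0.30382646 -0.53406806 -0.64496169]
```

View pics/wr2c.png

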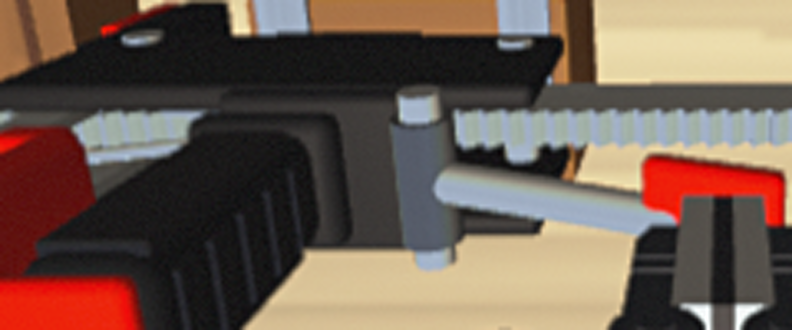

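Call:
carry_out([
  [0.0,0,-0.01,0,0,0,0],
  [0,0,-0.025,0,0,0,0],
  [0,0,-0.04,0,0,0,0],
  [0,0,-0.05,0,0,0,0],
  [0,0,-0.06,0,0,0,0],
  [0,0,-0.07,0,0,0,0],
  [0,0,-0.077,0,0,0,0],
  [0,0,-0.08,0,0,0,0],
])

```text
time_s: 3.68
eef_pos: [0.543, -0.0658, 0.14]
eef_rot: [0.0, 0.994, 0.109, -0.0]
wrist_force: [1.0, -1.3, 2.4]
opening: -0.001
```

```bash
python3 - <<'E'
from h import *
save(grab('wrist'),'wr3.png')
save(grab('scene'),'sc3.png',(275,150,385,290),4)
o=bot.observe();print(o['time_s'],tojig(o['eef_pos']),o['wrist_force'])
E
```

```text
3.7833 [-87.66668333   0.25824629 140.12639549] [ 0.75628662 -0.29027195  1.27860154]
```

View pics/wr3.png

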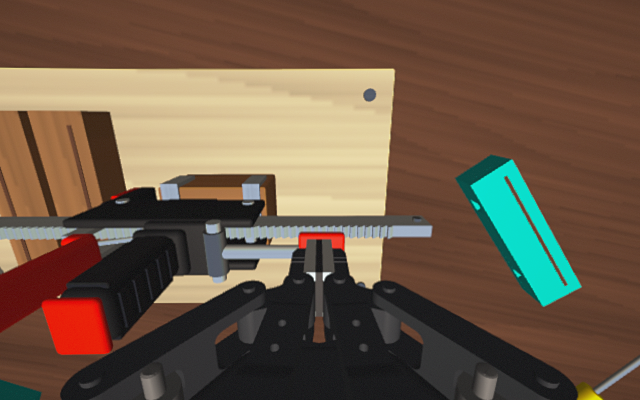

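View pics/sc3.png

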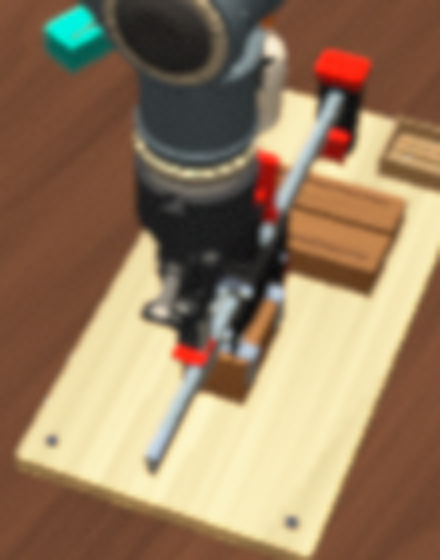

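Pictures show the lever lying nearly level under the fingertips. I'll press on to the stop.

Call:
carry_out([
  [0.0,0,-0.005,0,0,0,0],
  [0,0,-0.009,0,0,0,0],
  [0,0,-0.013,0,0,0,0],
  [0,0,-0.013,0,0,0,0],
  [0,0,-0.013,0,0,0,0],
  [0,0,-0.013,0,0,0,0],
  [0,0,-0.013,0,0,0,0],
  [0,0,-0.013,0,0,0,0],
])

```text
time_s: 4.45
eef_pos: [0.5432, -0.0655, 0.139]
eef_rot: [0.001, 0.994, 0.109, 0.0]
wrist_force: [-6.5, -0.7, 18.8]
opening: -0.0
```

Call:
carry_out([
  [0,0,0.05,0,0,0,0],
  [0,0,0.13,0,0,0,0],
  [0,0,0.23,0,0,0,0],
  [0,0,0.32,0,0,0,0],
  [0,0,0.38,0,0,0,0],
  [0,0,0.4,0,0,0,20],
  [0,0,0.4,0,0,0,85],
  [0,0,0.4,0,0,0,85],
], newtons=22)

```text
time_s: 5.12
eef_pos: [0.5422, -0.0654, 0.2553]
eef_rot: [-0.0, 0.994, 0.11, -0.001]
wrist_force: [0.0, -0.1, -0.4]
opening: 0.415
```

Call:
carry_out([
  [-0.01,0.04,0,0,0,0,85],
  [-0.03,0.12,0,0,0,0,85],
  [-0.05,0.21,0,0,0,0,85],
  [-0.063,0.28,0,0,0,0,85],
  [-0.073,0.324,0,0,0,0,85],
  [-0.073,0.324,0,0,0,0,85],
  [-0.073,0.324,0,0,0,0,85],
  [-0.073,0.324,0,0,0,0,85],
])

```text
time_s: 5.78
eef_pos: [0.5208, 0.0307, 0.2555]
eef_rot: [0.0, 0.994, 0.109, -0.001]
wrist_force: [0.1, -0.2, -0.5]
opening: 0.993
```

```bash
python3 - <<'E'
from h import *
save(grab('wrist'),'wr4.png')
save(grab('scene'),'sc4.png',(275,130,405,290),3.7)
o=bot.observe();print(o['time_s'],tojig(o['eef_pos']),o['wrist_force'],o['opening'])
E
```

```text
5.8833 [ 10.5717825    0.55401983 255.90572316] [-0.34254392  0.36274169 -0.40138005] 0.9980595053533275
```

View pics/wr4.png

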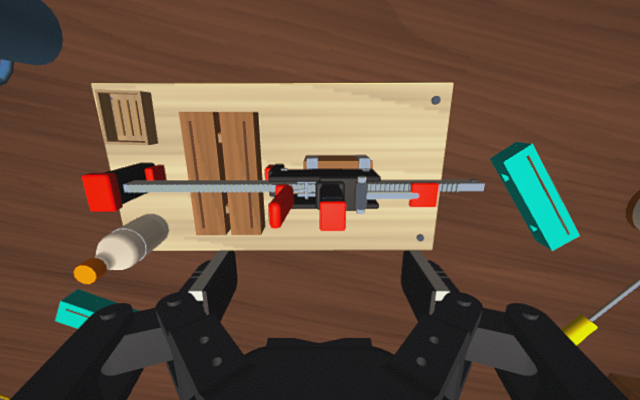

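View pics/sc4.png

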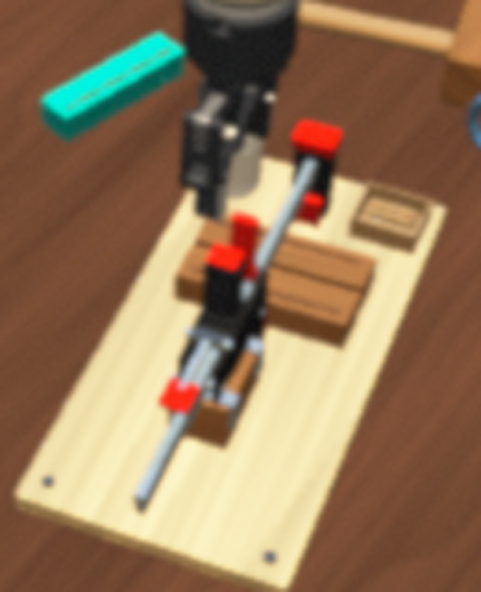

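Call:
carry_out([
  [0.002,0.002,-0.03,0,0,0,85],
  [0.002,0.002,-0.08,0,0,0,85],
  [0.002,0.002,-0.13,0,0,0,85],
  [0.002,0.002,-0.18,0,0,0,85],
  [0.002,0.002,-0.23,0,0,0,85],
  [0.002,0.002,-0.28,0,0,0,85],
  [0.002,0.002,-0.31,0,0,0,85],
  [0.002,0.002,-0.32,0,0,0,85],
])

```text
time_s: 6.55
eef_pos: [0.5207, 0.0315, 0.1584]
eef_rot: [-0.0, 0.994, 0.109, -0.002]
wrist_force: [0.5, -0.5, 0.7]
opening: 0.994
```

```bash
python3 - <<'E'
from h import *
W=load('wrist')
for uv,z in [((189,234),.048),((180,113),.048),((265,234),.048),((257,113),.048),((228,234),.048),((218,113),.048),((229,234),.048),((222,113),.048)]: print(uv,tojig(onz(W,uv,z)).round(1))
save(W,'wr4c.png',(80,100,280,250),4)
save(grab('wrist'),'wr5.png')
o=bot.observe();print(o['time_s'],tojig(o['eef_pos']),o['wrist_force'],o['opening'])
E
```

```text
(189, 234) [176.3  72.3  48. ]
(180, 113) [166.3 -74.8  48. ]
(265, 234) [79.6 72.5 48. ]
(257, 113) [ 80.1 -74.9  48. ]
(228, 234) [126.8  72.4  48. ]
(218, 113) [123.8 -74.9  48. ]
(229, 234) [125.5  72.4  48. ]
(222, 113) [119.4 -74.9  48. ]
6.6 [ 12.03969329   0.45957664 158.81941157] [-0.36776471 -0.15172546  0.45401276] 0.9941956327864099
```

View pics/wr5.png

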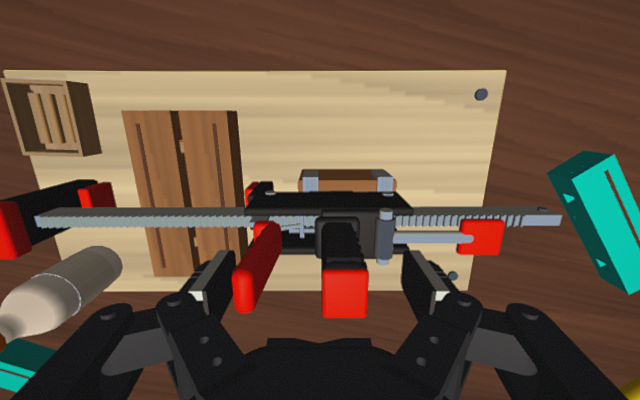

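View pics/wr4c.png

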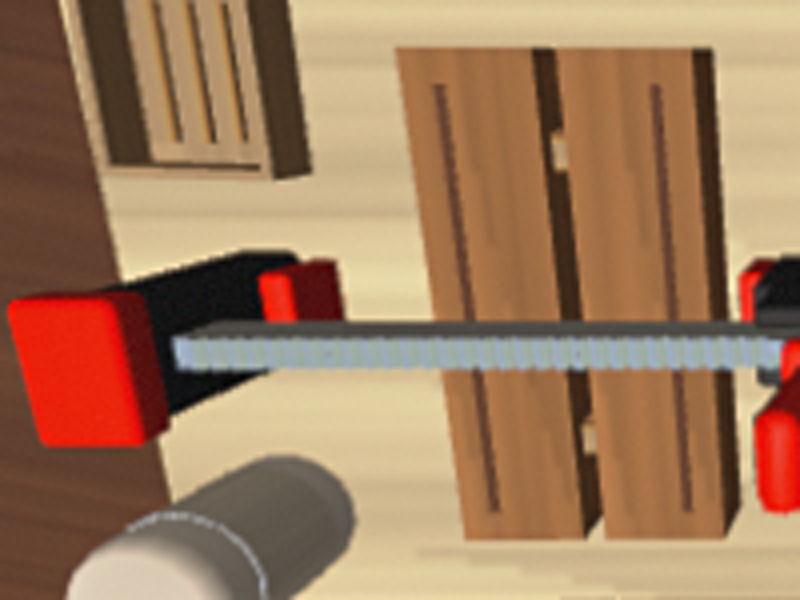

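Wrist view: fingers straddle grip (345,290) and blade (258,270) with clearance; the split is about 6 mm open, with the halves spanning jig x of about 82–166. First squeeze now.

Call:
carry_out([
  [0.001,-0.006,0,0,0,0,85],
  [0.003,-0.013,0,0,0,0,75],
  [0.003,-0.013,0,0,0,0,65],
  [0.003,-0.013,0,0,0,0,55],
  [0.003,-0.013,0,0,0,0,45],
  [0.003,-0.013,0,0,0,0,35],
  [0.003,-0.013,0,0,0,0,30],
  [0.003,-0.013,0,0,0,0,30],
], newtons=22)

```text
time_s: 7.27
eef_pos: [0.5241, 0.028, 0.1625]
eef_rot: [0.001, 0.994, 0.109, 0.002]
wrist_force: [-0.7, -0.4, 9.0]
opening: 0.396
```

```bash
python3 - <<'E'
from h import *
save(grab('wrist'),'wr6.png')
o=bot.observe();print(o['time_s'],tojig(o['eef_pos']),o['wrist_force'],o['opening']*85)
E
```

```text
7.3167 [  7.79749376  -1.86768195 162.50308588] [-1.13985169  0.11293859  7.63956042] 33.882238526856256
```

View pics/wr6.png

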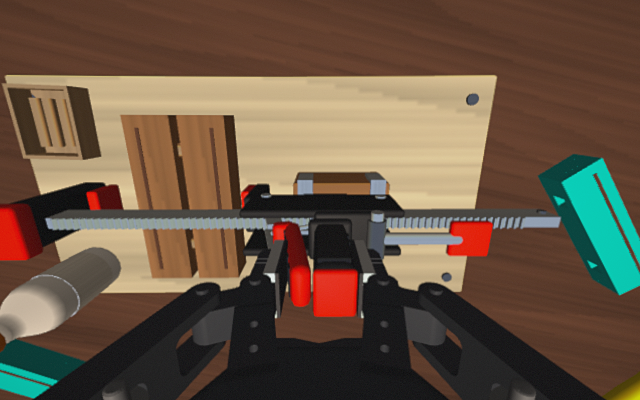

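Call:
carry_out([
  [0,0,0,0,0,0,85],
  [0,0,0,0,0,0,85],
  [0,0,0,0,0,0,85],
  [0,0,0,0,0,0,85],
  [0,0,0,0,0,0,85],
  [0,0,0,0,0,0,85],
  [0,0,0,0,0,0,85],
  [0,0,0,0,0,0,85],
])

```text
time_s: 7.98
eef_pos: [0.5225, 0.0278, 0.1603]
eef_rot: [0.0, 0.994, 0.109, -0.0]
wrist_force: [-0.3, 0.5, 0.5]
opening: 0.995
```

```bash
python3 - <<'E'
from h import *
save(grab('wrist'),'wr7.png')
o=bot.observe();print(o['time_s'],tojig(o['eef_pos']),o['wrist_force'],o['opening']*85)
E
```

```text
8.0333 [  7.96503801  -0.40276962 160.40900303] [ 0.17739135  0.36179423 -0.36710621] 84.78777861832863
```

View pics/wr7.png

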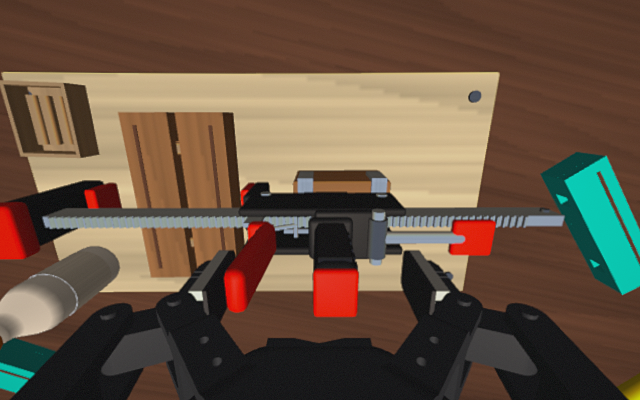

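Call:
carry_out([
  [0,0,0,0,0,0,75],
  [0,0,0,0,0,0,65],
  [0,0,0,0,0,0,55],
  [0,0,0,0,0,0,45],
  [0,0,0,0,0,0,35],
  [0,0,0,0,0,0,30],
  [0,0,0,0,0,0,30],
  [0,0,0,0,0,0,30],
])

```text
time_s: 8.7
eef_pos: [0.524, 0.028, 0.1621]
eef_rot: [0.0, 0.994, 0.109, 0.002]
wrist_force: [-1.6, -0.5, 7.6]
opening: 0.398
```

Call:
carry_out([
  [0,0,0,0,0,0,85],
  [0,0,0,0,0,0,85],
  [0,0,0,0,0,0,85],
  [0,0,0,0,0,0,85],
  [0,0,0,0,0,0,85],
  [0,0,0,0,0,0,85],
  [0,0,0,0,0,0,85],
  [0,0,0,0,0,0,85],
])

```text
time_s: 9.37
eef_pos: [0.5226, 0.0278, 0.1604]
eef_rot: [0.0, 0.994, 0.109, -0.0]
wrist_force: [-0.5, 0.2, 0.5]
opening: 0.995
```

```bash
python3 - <<'E'
from h import *
save(grab('wrist'),'wr8.png')
o=bot.observe();print(o['time_s'],tojig(o['eef_pos']),o['wrist_force'],o['opening']*85)
E
```

```text
9.4167 [  7.91797698  -0.42403882 160.44976997] [-0.12825587  0.30701279  1.11189193] 84.37157693785699
```

View pics/wr8.png

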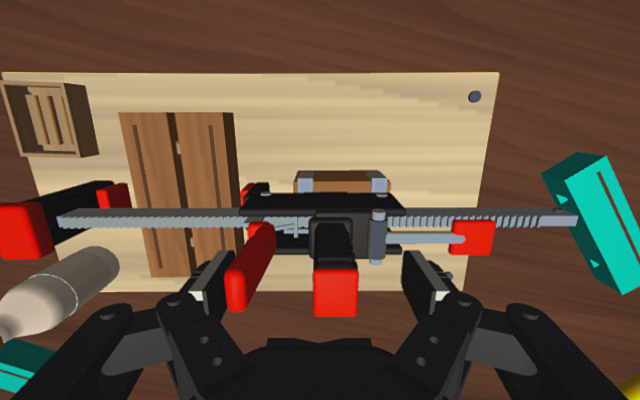

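Call:
carry_out([
  [0,0,0,0,0,0,75],
  [0,0,0,0,0,0,65],
  [0,0,0,0,0,0,55],
  [0,0,0,0,0,0,45],
  [0,0,0,0,0,0,35],
  [0,0,0,0,0,0,30],
  [0,0,0,0,0,0,30],
  [0,0,0,0,0,0,30],
])

```text
time_s: 10.08
eef_pos: [0.524, 0.028, 0.1621]
eef_rot: [0.0, 0.994, 0.109, 0.002]
wrist_force: [-1.0, -0.6, 9.0]
opening: 0.4
```

Call:
carry_out([
  [0,0,0,0,0,0,85],
  [0,0,0,0,0,0,85],
  [0,0,0,0,0,0,85],
  [0,0,0,0,0,0,85],
  [0,0,0,0,0,0,85],
  [0,0,0,0,0,0,85],
  [0,0,0,0,0,0,85],
  [0,0,0,0,0,0,85],
])

```text
time_s: 10.75
eef_pos: [0.5226, 0.0278, 0.1604]
eef_rot: [0.0, 0.994, 0.109, -0.0]
wrist_force: [-0.4, 0.6, -1.2]
opening: 0.995
```

```bash
python3 - <<'E'
from h import *
save(grab('wrist'),'wr9.png')
o=bot.observe();print(o['time_s'],tojig(o['eef_pos']),o['wrist_force'],o['opening']*85)
E
```

```text
10.8 [  7.92867439  -0.38596591 160.43554857] [-0.09020314  0.29148624 -0.90101083] 84.68421103938593
```

View pics/wr9.png

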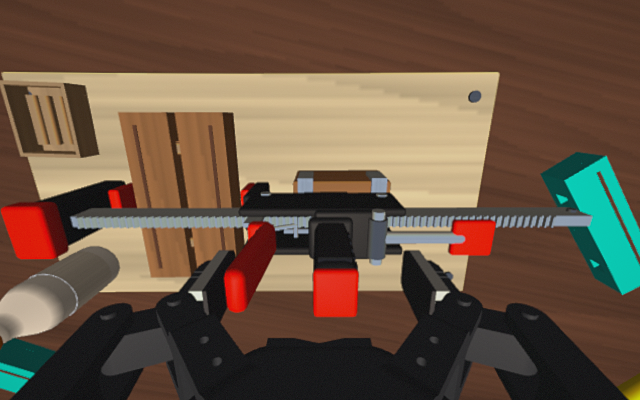

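The pad (130,197) is now close to half_b. I'll continue one stroke at a time.

Call:
carry_out([
  [0,0,0,0,0,0,75],
  [0,0,0,0,0,0,65],
  [0,0,0,0,0,0,57],
  [0,0,0,0,0,0,50],
  [0,0,0,0,0,0,44],
  [0,0,0,0,0,0,38],
  [0,0,0,0,0,0,32],
  [0,0,0,0,0,0,30],
])

```text
time_s: 11.47
eef_pos: [0.524, 0.028, 0.1621]
eef_rot: [0.001, 0.994, 0.109, 0.002]
wrist_force: [-0.9, 0.6, 8.5]
opening: 0.396
```

Call:
carry_out([
  [0,0,0,0,0,0,85],
  [0,0,0,0,0,0,85],
  [0,0,0,0,0,0,85],
  [0,0,0,0,0,0,85],
  [0,0,0,0,0,0,85],
  [0,0,0,0,0,0,85],
  [0,0,0,0,0,0,85],
  [0,0,0,0,0,0,85],
])

```text
time_s: 12.13
eef_pos: [0.5225, 0.0278, 0.1603]
eef_rot: [0.0, 0.994, 0.109, -0.0]
wrist_force: [-0.2, 0.2, -0.8]
opening: 0.991
```

```bash
python3 - <<'E'
from h import *
save(grab('wrist'),'wr10.png')
o=bot.observe();print(o['time_s'],tojig(o['eef_pos']),o['wrist_force'],o['opening']*85)
E
```

```text
12.1833 [  7.95028219  -0.41758467 160.44518881] [-1.04785139  0.42345053  0.09411665] 84.05446068542763
```

View pics/wr10.png

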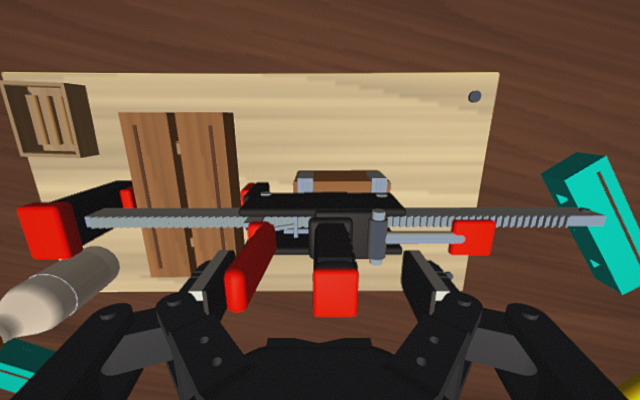

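Call:
carry_out([
  [0,0,0,0,0,0,75],
  [0,0,0,0,0,0,65],
  [0,0,0,0,0,0,57],
  [0,0,0,0,0,0,50],
  [0,0,0,0,0,0,44],
  [0,0,0,0,0,0,38],
  [0,0,0,0,0,0,32],
  [0,0,0,0,0,0,30],
])

```text
time_s: 12.85
eef_pos: [0.524, 0.028, 0.1621]
eef_rot: [0.001, 0.994, 0.109, 0.002]
wrist_force: [-1.8, -0.4, 8.2]
opening: 0.396
```

Call:
carry_out([
  [0,0,0,0,0,0,85],
  [0,0,0,0,0,0,85],
  [0,0,0,0,0,0,85],
  [0,0,0,0,0,0,85],
  [0,0,0,0,0,0,85],
  [0,0,0,0,0,0,85],
  [0,0,0,0,0,0,85],
  [0,0,0,0,0,0,85],
])

```text
time_s: 13.52
eef_pos: [0.5225, 0.0278, 0.1604]
eef_rot: [0.0, 0.994, 0.109, -0.0]
wrist_force: [-0.5, 0.3, -0.3]
opening: 0.994
```

```bash
python3 - <<'E'
from h import *
save(grab('wrist'),'wr11.png')
o=bot.observe();print(o['time_s'],tojig(o['eef_pos']),o['wrist_force'],o['opening']*85)
E
```

```text
13.5667 [  7.95673873  -0.41592966 160.44582219] [-0.18207905  1.22853024 -0.03746919] 84.63287634165815
```

View pics/wr11.png

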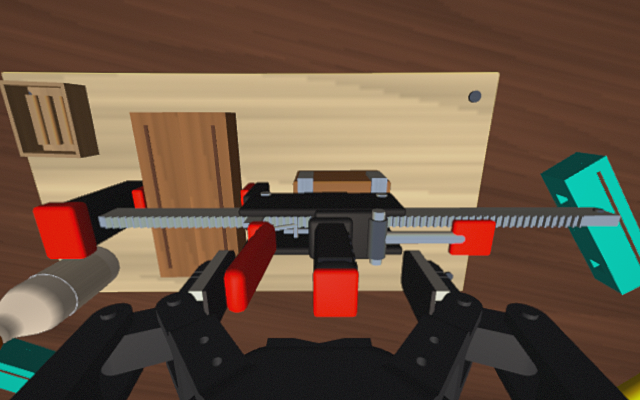

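Split now looks closed. Next: a slow squeeze, to see whether it stalls (opening above 0.40).

Call:
carry_out([
  [0,0,0,0,0,0,75],
  [0,0,0,0,0,0,66],
  [0,0,0,0,0,0,60],
  [0,0,0,0,0,0,55],
  [0,0,0,0,0,0,51],
  [0,0,0,0,0,0,47],
  [0,0,0,0,0,0,44],
  [0,0,0,0,0,0,41],
])

```text
time_s: 14.23
eef_pos: [0.5233, 0.0314, 0.1618]
eef_rot: [-0.002, 0.994, 0.11, 0.001]
wrist_force: [-2.2, 5.9, 8.2]
opening: 0.479
```

Call:
carry_out([
  [0,0,0,0,0,0,38],
  [0,0,0,0,0,0,35],
  [0,0,0,0,0,0,32],
  [0,0,0,0,0,0,30],
  [0,0,0,0,0,0,30],
  [0,0,0,0,0,0,30],
  [0,0,0,0,0,0,30],
  [0,0,0,0,0,0,30],
])

```text
time_s: 14.9
eef_pos: [0.524, 0.0281, 0.1619]
eef_rot: [0.0, 0.994, 0.109, 0.002]
wrist_force: [-0.2, 0.7, 6.8]
opening: 0.403
```

```bash
python3 - <<'E'
from h import *
save(grab('wrist'),'wr12.png')
o=bot.observe();print(o['time_s'],tojig(o['eef_pos']),o['wrist_force'],o['opening']*85)
E
```

```text
14.95 [  7.93407878  -1.75409069 161.94815071] [-0.66966283  1.5295843   6.69474584] 33.907171561443384
```

View pics/wr12.png

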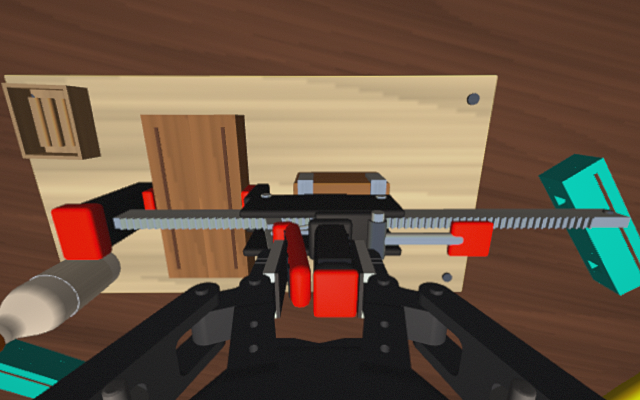

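Call:
carry_out([
  [0,0,0,0,0,0,85],
  [0,0,0,0,0,0,85],
  [0,0,0,0,0,0,85],
  [0,0,0,0,0,0,85],
  [0,0,0,0,0,0,85],
  [0,0,0,0,0,0,85],
  [0,0,0,0,0,0,85],
  [0,0,0,0,0,0,85],
], newtons=22)

```text
time_s: 15.62
eef_pos: [0.5225, 0.0278, 0.1604]
eef_rot: [0.0, 0.994, 0.109, -0.0]
wrist_force: [-1.2, 0.4, 0.1]
opening: 1.0
```

Call:
carry_out([
  [0,0,0,0,0,0,75],
  [0,0,0,0,0,0,66],
  [0,0,0,0,0,0,60],
  [0,0,0,0,0,0,57],
  [0,0,0,0,0,0,55],
  [0,0,0,0,0,0,53],
  [0,0,0,0,0,0,51],
  [0,0,0,0,0,0,49],
])

```text
time_s: 16.28
eef_pos: [0.5226, 0.0316, 0.1613]
eef_rot: [-0.002, 0.994, 0.11, 0.001]
wrist_force: [-3.1, 7.9, 5.8]
opening: 0.578
```

Call:
carry_out([
  [0,0,0,0,0,0,47],
  [0,0,0,0,0,0,45],
  [0,0,0,0,0,0,43],
  [0,0,0,0,0,0,41],
  [0,0,0,0,0,0,38],
  [0,0,0,0,0,0,35],
  [0,0,0,0,0,0,32],
  [0,0,0,0,0,0,30],
])

```text
time_s: 16.95
eef_pos: [0.5231, 0.0301, 0.162]
eef_rot: [-0.001, 0.994, 0.11, 0.001]
wrist_force: [-3.2, 4.4, 10.5]
opening: 0.453
```

```bash
python3 - <<'E'
from h import *
save(grab('wrist'),'wr13.png')
o=bot.observe();print(o['time_s'],tojig(o['eef_pos']),o['wrist_force'],o['opening']*85)
E
```

```text
17.0 [ 10.0687294   -1.29154627 161.94696768] [-4.0428274  6.5349927 10.6834131] 38.44028575886202
```

View pics/wr13.png

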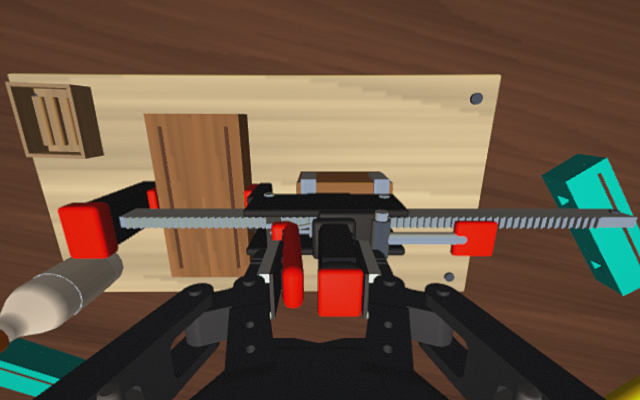

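It stalled at about 38 mm, so the rail is tight. I'll raise the grip to 27 N and ease the arm 2 mm forward.

Call:
carry_out([
  [0,0.003,0,0,0,0,30],
  [-0.001,0.007,0,0,0,0,30],
  [-0.001,0.007,0,0,0,0,30],
  [-0.001,0.007,0,0,0,0,30],
  [-0.001,0.007,0,0,0,0,30],
  [-0.001,0.007,0,0,0,0,30],
  [-0.001,0.007,0,0,0,0,30],
  [-0.001,0.007,0,0,0,0,30],
], newtons=27)

```text
time_s: 17.67
eef_pos: [0.5232, 0.0296, 0.162]
eef_rot: [0.001, 0.994, 0.109, 0.001]
wrist_force: [-2.0, -0.7, 10.8]
opening: 0.435
```

```bash
python3 - <<'E'
from h import *
W=grab('wrist');save(W,'wr14.png',(40,90,300,290),3)
save(grab('scene'),'sc14.png',(275,130,405,290),3.7)
o=bot.observe();print(o['time_s'],tojig(o['eef_pos']),o['wrist_force'],o['opening']*85)
E
```

```text
17.7667 [  9.55516043  -1.34120639 162.02932009] [-2.22537541  0.73007165 10.88271127] 37.285504759888966
```

View pics/wr14.png

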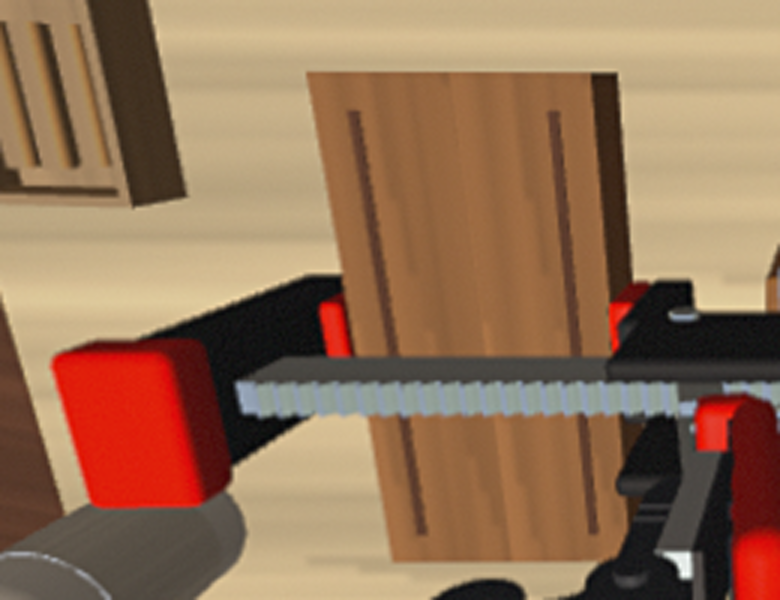

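View pics/sc14.png

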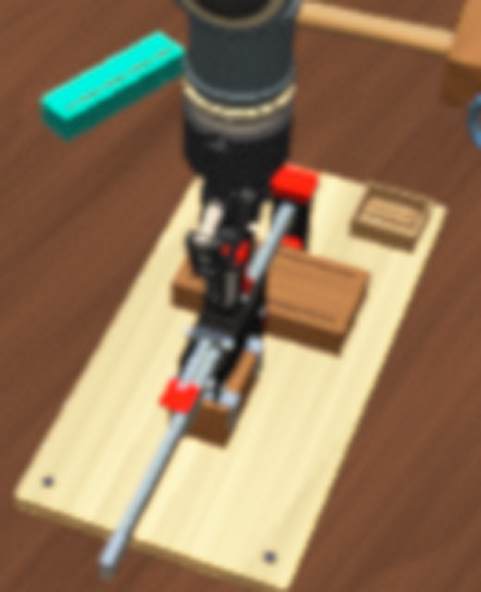

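Close view shows no split line and both red pads touching the wood ((335,325) and (625,310) in the crop). The lever is level. I'll hold one more call to check that it is steady.

Call:
carry_out([
  [0,0,0,0,0,0,30],
  [0,0,0,0,0,0,30],
  [0,0,0,0,0,0,30],
  [0,0,0,0,0,0,30],
  [0,0,0,0,0,0,30],
  [0,0,0,0,0,0,30],
  [0,0,0,0,0,0,30],
  [0,0,0,0,0,0,30],
], newtons=27)

```text
time_s: 18.43
eef_pos: [0.5233, 0.0296, 0.1621]
eef_rot: [0.001, 0.994, 0.109, 0.001]
wrist_force: [-2.6, 0.4, 9.5]
opening: 0.442
```

```bash
python3 - <<'E'
from h import *
o=bot.observe();print(o['time_s'],tojig(o['eef_pos']),o['wrist_force'],o['opening']*85)
print(bot.finish_job())
E
```

```text
18.4333 [  9.53386439  -1.37466626 162.05331841] [-2.60886185  0.44626098  9.52331144] 37.58591302511809
the job is handed in; nothing more can be done
None
```

I pressed the release lever down to its stop, then squeezed the trigger seven times, and handed the job in at 18.4 s with the trigger still held at 27 N. The hand-in gives no verdict.

- **Lever:** the fingertips met the stop at the expected height with about 19 N of push. Later pictures show the lever still lying level.
- **Split:** the last close view shows no gap between the halves, and both red pads touch the wood.
- **Pressure:** on the last stroke the trigger stalled, with the fingers about 37.5 mm open against about 34 mm at the trigger's own stop. By the given relation a 27 N grip puts about 25 N on the rail, but I did not measure that force directly.
- **Steadiness:** over the last 0.7 s the reading was steady. A push of about 10 N upward on the wrist remained, probably from the fingers rubbing on the grip.
- **Other things:** the bottle and tray looked undisturbed in the last views. I did not check the mallet, screwdriver, jar or mug again at the end, but the arm did not go near them at table height.

No check failed or disagreed.

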